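# Find the creasing roller with too much end float

### The job

One of the two creasing rollers has slipped and has far more end float than the other. Take the orange knob of the roller on the robot's left, push its shaft fully in, then pull it fully out, leaning on each stop with about 10 N for half a second and never over 20 N; then do the same with the one on the robot's right. Stand the red marker upright in the tray on top of the roller that floats more, let go of it, and leave everything else as it is.

Things in the scene. Friction and masses are not known exactly. Their poses are not given: they have to be found in the camera images.
- unit_a: green creasing-roller unit, one of two that look alike, bolted down: base plate 175 x 110 x 12 mm; front bearing plate 14 mm thick, 90 mm wide, its front at local x -80 mm, top 100 mm up; closed gear case local x 0 to 90 mm, 100 mm wide, top 105 mm up. Origin at table height under the shaft's axis; z up, x along the shaft away from the robot. One unit is on the left (y > 0), one on the right
- unit_b: the other unit, same shape and axes as unit_a; the two swap sides at random. One of the two has slipped: its shaft slides 10 to 16 mm between its stops, the sound one's 2.4 to 6 mm. Which one is not known beforehand
- shaft_a: shaft of unit_a, level, 75 mm above the table, sliding along its axis only; on its robot-side end a orange knob, 32 mm diameter, 32 mm long, to be pinched from above. Origin: the knob's centre; x inwards, away from the robot. At start it lies within 5 mm of local x -140 mm of the unit, between the stops; some 40 mm free to the bearing plate behind it
- shaft_b: shaft of unit_b, same as shaft_a. Both shafts rub with 1.5 N; the stops are hidden in the case, somewhat elastic (about 6 N/mm), at places that differ every time: 1 to 8 mm inwards and 1 to 8 mm outwards of local x -140 mm. Force on a stop is what you push with less the rub; above 20 N it is strained
- tray_a (a point): centre of the marker tray's floor on top of unit_a's gear case, 105 mm above the table, 45 mm from the unit's origin along its x; 64 x 64 mm inside, square to the unit, rim 5 mm high and thick
- tray_b (a point): centre of the marker tray's floor on top of unit_b's gear case, 105 mm above the table, 45 mm from the unit's origin along its x; 64 x 64 mm inside, square to the unit, rim 5 mm high and thick
- red_marker: the red turned plastic marker, 70 mm tall, standing: round foot 40 mm in diameter, waist 22 mm in diameter from 18 to 50 mm up, head 30 mm in diameter from 56 mm up; 60 g. Origin at the centre of its underside, z up. It stands on the table between the two units; it may have changed places with the green one.
- green_marker: the green turned plastic marker, 70 mm tall, standing: round foot 40 mm in diameter, waist 22 mm in diameter from 18 to 50 mm up, head 30 mm in diameter from 56 mm up; 60 g. Origin at the centre of its underside, z up. Stands near the red one; to be left alone.
- spare_disc: bystander: spare aluminium creasing disc lying flat, 58 mm in diameter, 12 mm thick; origin under its centre.
- divider_carton: bystander: small kraft carton with a cross divider, 100 x 100 x 90 mm; origin under its centre.
- wrench: bystander: steel wrench lying on the table, its length along x; origin near its middle.
- screwdriver: bystander: screwdriver with orange handle lying on the table, its length along x.
- oil_bottle: bystander: white oil bottle with red cap, 48 mm in diameter, 120 mm tall; origin under its centre.
- pliers: bystander: pliers with red handles lying on the table, about 120 mm long along x.
Not all that is in view belongs to the job. Leave any purple look-alike of the unit_b alone.

How it is judged (in metres and radians):
On the way, in this order (a step that is already met when the one before it is completed fails the run):
1. the left shaft is pressed in against its stop with more than 4 N for 0.2 s (((world y of unit_a above 0 m and contact force between shaft_a and unit_a above 4 N and x of shaft_a in the frame of unit_a above -0.14 m) or (world y of unit_b above 0 m and contact force between shaft_b and unit_b above 4 N and x of shaft_b in the frame of unit_b above -0.14 m))), for 0.2 s.
2. the left shaft is pressed out against its stop with more than 4 N for 0.2 s (((world y of unit_a above 0 m and contact force between shaft_a and unit_a above 4 N and x of shaft_a in the frame of unit_a below -0.14 m) or (world y of unit_b above 0 m and contact force between shaft_b and unit_b above 4 N and x of shaft_b in the frame of unit_b below -0.14 m))), for 0.2 s.
3. the right shaft is pressed in against its stop with more than 4 N for 0.2 s (((world y of unit_a below 0 m and contact force between shaft_a and unit_a above 4 N and x of shaft_a in the frame of unit_a above -0.14 m) or (world y of unit_b below 0 m and contact force between shaft_b and unit_b above 4 N and x of shaft_b in the frame of unit_b above -0.14 m))), for 0.2 s.
4. the right shaft is pressed out against its stop with more than 4 N for 0.2 s (((world y of unit_a below 0 m and contact force between shaft_a and unit_a above 4 N and x of shaft_a in the frame of unit_a below -0.14 m) or (world y of unit_b below 0 m and contact force between shaft_b and unit_b above 4 N and x of shaft_b in the frame of unit_b below -0.14 m))), for 0.2 s.
At the end, for the whole second after the job is handed in: the red marker stands upright (within 0.12 rad), at rest and let go, on the floor of the tray on the roller with the larger end float (unit_b, on whichever side it stands), its centre within 18 mm of the tray's centre and its foot within 4 mm of the tray's floor (horizontal distance between red_marker and tray_b below 0.018 m and z of red_marker in the frame of tray_b between -0.004 and 0.004 m and angle between red_marker's own z axis and vertical below 0.12 rad and linear speed of red_marker below 0.02 m/s and contact force between the fingers and red_marker below 0.1 N); the robot touches nothing.
It fails at once if a thrust stop is strained: shaft_a pressed on its stop with more than 20 N (contact force between shaft_a and unit_a above 20 N).
It fails at once if a thrust stop is strained: shaft_b pressed on its stop with more than 20 N (contact force between shaft_b and unit_b above 20 N).
It fails at once if a bystander is moved more than 25 mm (distance of any of green_marker, spare_disc, divider_carton, wrench, screwdriver, oil_bottle, pliers from where it was at the start of the episode above 0.025 m).
It fails at once if the red marker is tipped over (angle between red_marker's own z axis and vertical above 0.7 rad).
It also fails if it takes over 72 s, if anything falls off the work surface, if the arm or the gripper's body presses on something with over 40 N, if the wrist force passes 120 N, or if a joint passes its speed limit or range.

### The arm

A 6-joint arm with a two-finger parallel gripper is mounted at the origin on the work surface. World frame = base frame: x ahead of the robot, y to its left, z up, the work surface at z = 0. Lengths are in mm, angles in rad, forces in N, time in s.
With the tool pointing down it reaches from about 400 to 825 mm from the base axis. Payload 7 kg.
Tool frame: the origin (TCP) lies midway between the tips of the shut fingers; the grasp point (between the pads) lies 19 mm behind it; z points along the fingers, y is the line along which they close (so a half turn about z gives the same grasp; the last joint's range is limited). The gripper opens to 88 mm and grips with 3 to 60 N. Pads are 19 mm wide; open, the fingers measure 130 mm over their backs; the gripper's body (78 mm by 193 mm) begins 47 mm behind the grasp point.
Start: joints at [-0.873, 0.359, 0.012, 0, -1.224, -0.288], TCP at [268.909, -619.099, 226.561] pointing down, gripper open.
Joint ranges: [-3.07, 3.07], [-1.43, 2.12], [-1.02, 1.25], [-3.03, 1.67], [-3.05, -0], [-3.03, 3.03]. Speed limits (rad/s): [2.39, 2.39, 3.01, 3.14, 3.14, 3.14].

### API

Orientations are given as a unit quaternion [x, y, z, w].
In Python, from rig import * gives the robot as it stands.
- The arm moves only by the tool apply_moves, never from a script. Its argument "moves" is a list of rows, each an object with "delta_rot": the turn, a rotation vector about the tool's x, y, z scaled (see below), a list of three; "translation": the shift along the tool's x, y, z scaled (see below), a list of three; "hand": the closure, from -1 (fully open) to 1 (shut). A call has exactly 10 rows; each row shifts and turns the commanded pose from where the row before left it, along the tool's axes as they then stand; what a row does not reach is not made up. The controller multiplies each number of a shift by 0.03 m and each number of a turn by 0.12 rad. A row lasts 1/8 s, in which the tool goes at most 62.5 mm and 10.7 degrees, less where a joint would pass 70% of its speed; a pose out of reach is approached as far as the arm can. A call with a number of a shift or a turn outside -1 to 1 is refused whole. A call with a gripper value outside its range is refused whole. The fingers move at their own pace and stop on an object; "force" is the grip in N (left out, the last holds). Time passes only in rows, so rows that do not move let the fingers close, or fill a call up. It gives the time, the measured TCP pose, the force, the opening and the grip force at its end, in the units of the state.
- state(): the state, without advancing time (a new reading comes with each control period).
- grab_frame(name): name is "scene" or "top"; returns a dict with "img" (384x512x3 uint8, red, green, blue), "fx", "fy", "cx", "cy" (pixels), "dist" ([k1, k2, p1, p2, k3] as OpenCV has them; the pictures are not rectified), "R" (3x3) and "t" (3): a world point X has camera coordinates R X + t. Camera axes: x right, y down, z forward; pixel columns grow to the right and rows downward; lengths in mm; the calibration is good to about 2 mm. A picture is of the moment at which its call begins. There is no depth.
- close_job(): hands the job in; it is judged then, once.
The state is a dict: "clock": time; "joints": joint angles; "joint_velocities": joint speeds; "tau": joint torques, N m; "ee_pos": TCP position; "orientation": TCP orientation; "wrist_force": force on the tool from outside, world axes, zero at the start; "torque": the same for the moment, N m; "width": finger opening in mm; "grip_force": force on a finger pad.
Only numpy, scipy, OpenCV 4.12 (cv2) and the standard library are available. Lean on these libraries where they do the work, as an engineer would, in place of code of your own. Each camera call takes 0.05 s, during which the arm holds its last target. There are 200 camera calls.

## Working session

There is one attempt and no reset: what is moved stays moved. The work goes in short steps, Python scripts to look and compute and a tool call to move; the robot and the scene stay as the last step left them, time stands still between calls to the robot, and variables do not carry over. Pictures are saved under pics/ and viewed, at most 10 in all, crops included, and the job is handed in when it is done.

Besides the shell and the picture viewer there is one more tool, called after ">>>" as name([rows], argument=value, ...), one row to a line, values as JSON. apply_moves: Moves the arm, as the interface text tells. Shifts and turns lie within -1 to 1; 1 stands for 0.03 m of shift or 0.12 rad of turn. Its arguments: {"type":"object","properties":{"moves":{"type":"array","items":{"type":"object","properties":{"delta_rot":{"type":"array","items":{"type":"number"}},"translation":{"type":"array","items":{"type":"number"}},"hand":{"type":"number"}}}},"force":{"type":"number"}},"required":["moves"]}

```bash
mkdir -p pics; ls
python3 - <<'E'
from rig import *
import cv2,numpy as np
s=state();print(s)
for n in("scene","top"):
    f=grab_frame(n);cv2.imwrite(f"pics/{n}0.png",cv2.cvtColor(f["img"],cv2.COLOR_RGB2BGR))
    print({k:np.round(v,3).tolist() for k,v in f.items() if k!="img"})
E
```

```text
pics
{'clock': 0.0, 'joints': array([-8.72884727e-01,  3.59391984e-01,  1.10374257e-02, -3.64541589e-04,
       -1.22408922e+00, -2.88088401e-01]), 'joint_velocities': array([ 8.94117575e-04, -3.94445162e-04,  6.52073626e-05,  2.30482087e-03,
        2.37274367e-03, -1.80964558e-03]), 'tau': array([ 6.29128613e-05, -5.82717025e+01,  2.93048269e+01,  6.99714661e+00,
        6.68754205e-03, -1.69274049e-04]), 'ee_pos': array([ 268.72226131, -618.65832224,  225.60746682]), 'orientation': array([-2.03419758e-01,  9.79091259e-01,  8.06741491e-04, -2.38879654e-04]), 'wrist_force': array([-0.04413894, -0.35929088, -0.40563852]), 'torque': array([ 0.01566683, -0.04883983, -0.00514604]), 'grip_force': 0.0, 'width': 87.77028197253046}
{'fx': 374.879, 'fy': 374.879, 'cx': 253.51, 'cy': 188.55, 'dist': [-0.016, 0.0, 0.0, 0.0, 0.0], 'R': [[-0.39, 0.921, -0.016], [0.579, 0.231, -0.782], [-0.716, -0.314, -0.623]], 't': [182.688, -208.827, 1563.318]}
{'fx': 375.689, 'fy': 375.689, 'cx': 256.78, 'cy': 186.418, 'dist': [0.021, 0.0, 0.0, 0.0, 0.0], 'R': [[0.019, -1.0, 0.004], [-0.992, -0.019, -0.125], [0.125, -0.002, -0.992]], 't': [-22.639, 477.093, 1133.657]}
```

View pics/scene0.png

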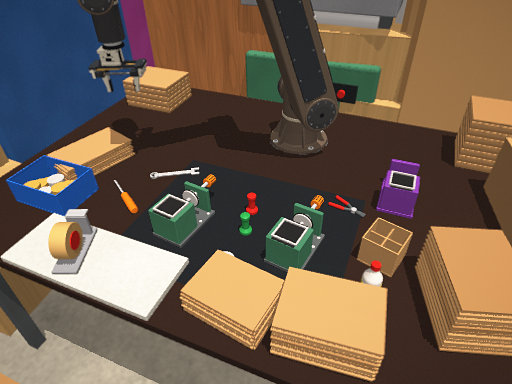

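View pics/top0.png

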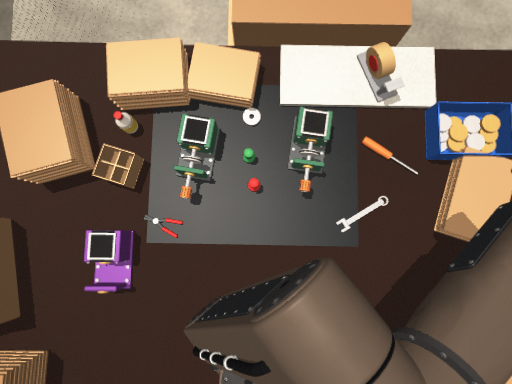

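The top view shows these candidates:
- **Orange knobs:** left at (186,191) and right at (305,185). The screwdriver handle at (377,148) and the rolls in the blue box are not knobs.
- **Red:** the marker is at (254,185). The bottle cap at (122,117), the pliers at (170,222) and the tape core at (377,62) are not the marker.
- **Units:** the green ones have trays at (197,132) and (314,124). The purple look-alike at (108,262) is to be left alone.

Next I'll measure these positions.

```bash
cat > h.py <<'E'
from rig import *
import cv2,numpy as np
def und(f,p):
    K=np.array([[f["fx"],0,f["cx"]],[0,f["fy"],f["cy"]],[0,0,1]])
    return cv2.undistortPoints(np.array([[p]],float),K,np.array(f["dist"],float))[0,0]
def ray(f,p):
    R=np.array(f["R"]);o=-R.T@np.array(f["t"]);d=R.T@np.append(und(f,p),1);return o,d/np.linalg.norm(d)
def plane(f,p,z):
    o,d=ray(f,p);return o+d*(z-o[2])/d[2]
def tri(fa,pa,fb,pb):
    (o1,d1),(o2,d2)=ray(fa,pa),ray(fb,pb)
    A=np.c_[d1,-d2];s=np.linalg.lstsq(A,o2-o1,rcond=None)[0]
    a,b=o1+d1*s[0],o2+d2*s[1];return (a+b)/2,np.linalg.norm(a-b)
def mask(f,lo,hi,box):
    h=cv2.cvtColor(f["img"],cv2.COLOR_RGB2HSV);m=cv2.inRange(h,lo,hi)
    z=np.zeros_like(m);x0,y0,x1,y1=box;z[y0:y1,x0:x1]=m[y0:y1,x0:x1]
    n,l,st,c=cv2.connectedComponentsWithStats(z)
    i=1+np.argmax(st[1:,4]);return c[i],st[i],(l==i).astype(np.uint8)
E
python3 - <<'E'
from h import *
T=grab_frame("top");S=grab_frame("scene")
O=((5,130,110),(22,255,255));W=((0,0,150),(180,70,255));Rd=((0,150,60),(4,255,255));G=((60,120,40),(85,255,255))
B={"kL":(O,(175,170,200,205),(305,190,328,215)),"kR":(O,(292,170,318,200),(200,170,220,195)),
"red":(Rd,(240,170,270,200),(240,185,265,220))}
for n,(c,bt,bs) in B.items():
    a,sa,_=mask(T,*c,bt);b,sb,_=mask(S,*c,bs)
    print(n,a.round(1),sa,b.round(1),sb,tri(T,a,S,b), plane(T,a,75 if n[0]=='k' else 65).round(1))
for n,bt in {"tL":(170,105,225,155),"tR":(290,98,340,147)}.items():
    c,s,m=mask(T,*W,bt);cn=cv2.findContours(m,0,2)[0][0]
    r=cv2.minAreaRect(cn);P=np.array([plane(T,p,110)[:2] for p in cv2.boxPoints(r)])
    e=P-np.roll(P,1,0);print(n,c,s,r,P.mean(0),np.linalg.norm(e,axis=1),np.degrees(np.arctan2(e[:,1],e[:,0])))
t=T["img"][80:240,150:350];s=S["img"][150:270,140:340]
im=np.vstack([cv2.resize(t,None,fx=2.5,fy=2.0,interpolation=2),cv2.resize(s,None,fx=2.5,fy=2.2,interpolation=2)])
cv2.imwrite("pics/c1.png",im[...,::-1])
E
```

```text
kL [185.4 191.7] [180 186  12  12 113] [317.3 200.9] [311 195  13  14 107] (array([450.81401119, 199.76003539,  78.04738093]), np.float64(5.317973420376055)) [451.9 197.8  75. ]
kR [304.6 185. ] [299 179  12  13 121] [209.3 179.6] [203 174  13  13  96] (array([ 477.36706502, -153.43097325,   78.79028517]), np.float64(4.067429874276087)) [ 478.7 -155.8   75. ]
red [253.7 184.5] [248 178  13  14 131] [251.5 203.6] [246 192  12  23 198] (array([482.90815476,  -2.29932552,  28.35496957]), np.float64(3.411352305227076)) [478.8  -4.1  65. ]
tL [195.33920705 129.33039648] [180 115  31  29 227] ((195.26400756835938, 129.54800415039062), (26.653934478759766, 25.67006492614746), 10.304845809936523) [632.15970469 170.06098672] [78.03147934 77.04563146 78.68462157 76.96876464] [ 80.65941507  -7.63024688 -99.38438701 171.88511651]
tR [315.36746988 100.8373494 ] [290  98  50   7 332] ((314.5, 101.0), (6.0, 49.0), 90.0) [ 725.79587407 -179.76809742] [ 18.41743075 145.33342785  18.41678934 145.05577516] [  0.48349137 -88.93395057 179.61953231  91.06824496]
```

View pics/c1.png

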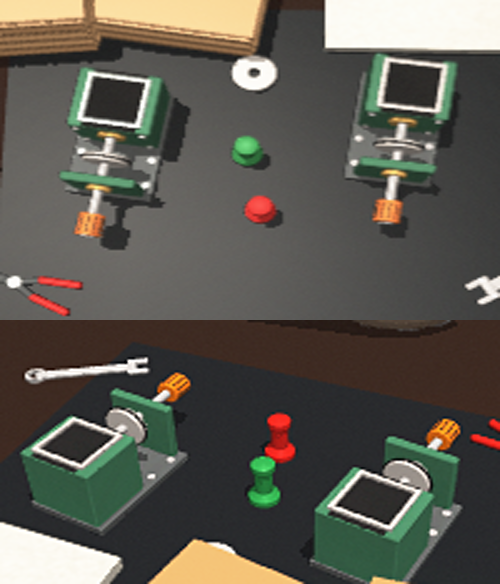

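Run:
```python
from h import *
T=grab_frame("top")
W=((0,0,150),(180,70,255))
for n,bt in {"tL":(175,111,225,155),"tR":(295,106,338,147)}.items():
    c,s,m=mask(T,*W,bt);cn=max(cv2.findContours(m,0,2)[0],key=cv2.contourArea)
    r=cv2.minAreaRect(cn);P=np.array([plane(T,p,110)[:2] for p in cv2.boxPoints(r)])
    e=P-np.roll(P,1,0);print(n,s,P.mean(0),np.linalg.norm(e,axis=1),np.degrees(np.arctan2(e[:,1],e[:,0])))
print("red head far x",plane(T,(254,177.5),70)-[15,0,0],"foot near x",plane(T,(254,191.5),0)+[20,0,0], plane(T,(254,185),9))
```

```text
tL [180 115  31  29 228] [632.15970469 170.06098672] [78.03147934 77.04563146 78.68462157 76.96876464] [ 80.65941507  -7.63024688 -99.38438701 171.88511651]
tR [300 108  30  29 231] [ 662.30890422 -180.09166966] [77.78711195 76.90461492 78.41626932 76.80463002] [ 82.72652406  -7.61430702 -97.35115293 171.9159305 ]
red head far x [484.18205574  -4.70662625  70.        ] foot near x [484.79170491  -5.14637505   0.        ] [484.41242677  -4.79202227   9.        ]
```

>>> apply_moves([
  {"delta_rot":[0,0,0.937],"translation":[0,0,0],"hand":-1},
  {"delta_rot":[0,0,0.937],"translation":[0,0,0],"hand":-1},
  {"delta_rot":[0,0,0.937],"translation":[0,0,0],"hand":-1},
  {"delta_rot":[0,0,0.937],"translation":[0,0,0],"hand":-1},
  {"delta_rot":[0,0,0.937],"translation":[0,0,0],"hand":-1},
  {"delta_rot":[0,0,0],"translation":[-1,1,0],"hand":-1},
  {"delta_rot":[0,0,0],"translation":[-1,1,0],"hand":-1},
  {"delta_rot":[0,0,0],"translation":[-1,1,0],"hand":-1},
  {"delta_rot":[0,0,0],"translation":[-1,1,0],"hand":-1},
  {"delta_rot":[0,0,0],"translation":[-1,1,0],"hand":-1},
], force=35)

```text
clock: 1.5
ee_pos: [440.9, -492.6, 226.5]
orientation: [0.076, 0.997, 0.0, -0.0]
wrist_force: [0.3, -0.8, -0.1]
width: 87.8
grip_force: 0.0
```

>>> apply_moves([
  {"delta_rot":[0,0,0],"translation":[0,1,0],"hand":-1},
  {"delta_rot":[0,0,0],"translation":[0,1,0],"hand":-1},
  {"delta_rot":[0,0,0],"translation":[0,1,0],"hand":-1},
  {"delta_rot":[0,0,0],"translation":[0,1,0],"hand":-1},
  {"delta_rot":[0,0,0],"translation":[0,1,0],"hand":-1},
  {"delta_rot":[0,0,0],"translation":[0,1,0],"hand":-1},
  {"delta_rot":[0,0,0],"translation":[0,1,0],"hand":-1},
  {"delta_rot":[0,0,0],"translation":[0,1,0],"hand":-1},
  {"delta_rot":[0,0,0],"translation":[0,1,0],"hand":-1},
  {"delta_rot":[0,0,0],"translation":[0,1,0],"hand":-1},
])

```text
clock: 2.75
ee_pos: [485.5, -196.1, 226.6]
orientation: [0.076, 0.997, 0.0, 0.0]
wrist_force: [0.7, 0.0, 0.9]
width: 87.4
grip_force: 0.0
```

>>> apply_moves([
  {"delta_rot":[0,0,0],"translation":[0,1,0],"hand":-1},
  {"delta_rot":[0,0,0],"translation":[0,1,0],"hand":-1},
  {"delta_rot":[0,0,0],"translation":[0,1,0],"hand":-1},
  {"delta_rot":[0,0,0],"translation":[0,1,0],"hand":-1},
  {"delta_rot":[0,0,0],"translation":[0,1,0],"hand":-1},
  {"delta_rot":[0,0,0],"translation":[0,1,0],"hand":-1},
  {"delta_rot":[0,0,0],"translation":[0.5,1,0],"hand":-1},
  {"delta_rot":[0,0,0],"translation":[0.5,1,0],"hand":-1},
  {"delta_rot":[0,0,0],"translation":[0.5,1,0],"hand":-1},
  {"delta_rot":[0,0,0],"translation":[0.5,1,0],"hand":-1},
])

```text
clock: 4.0
ee_pos: [471.2, 109.5, 226.7]
orientation: [0.076, 0.997, 0.0, 0.0]
wrist_force: [0.7, -0.2, -0.1]
width: 87.6
grip_force: 0.0
```

>>> apply_moves([
  {"delta_rot":[0,0,0],"translation":[0.5,0.94,0],"hand":-1},
  {"delta_rot":[0,0,0],"translation":[0.59,0.94,0],"hand":-1},
  {"delta_rot":[0,0,0],"translation":[0,0.94,0.5],"hand":-1},
  {"delta_rot":[0,0,0],"translation":[0,0,1],"hand":-1},
  {"delta_rot":[0,0,0],"translation":[0,0,1],"hand":-1},
  {"delta_rot":[0,0,0],"translation":[0,0,0.7],"hand":-1},
  {"delta_rot":[0,0,0],"translation":[0,0,0],"hand":-1},
  {"delta_rot":[0,0,0],"translation":[0,0,0],"hand":-1},
  {"delta_rot":[0,0,0],"translation":[0,0,0],"hand":-1},
  {"delta_rot":[0,0,0],"translation":[0,0,0],"hand":-1},
])

```text
clock: 5.25
ee_pos: [452.6, 197.4, 131.3]
orientation: [0.076, 0.997, 0.001, 0.0]
wrist_force: [0.2, 0.4, -0.1]
width: 87.7
grip_force: 0.0
```

Run:
```python
from h import *
T=grab_frame("top");S=grab_frame("scene");print(state()["ee_pos"],state()["wrist_force"])
s=S["img"][150:270,240:400];t=T["img"][110:230,120:280]
cv2.imwrite("pics/c2.png",cv2.resize(np.hstack([t,s]),None,fx=2.5,fy=2.5,interpolation=2)[...,::-1])
```

```text
[452.43828305 197.27597395 131.05963621] [-0.00177071  0.14427379 -0.02715027]
```

View pics/c2.png

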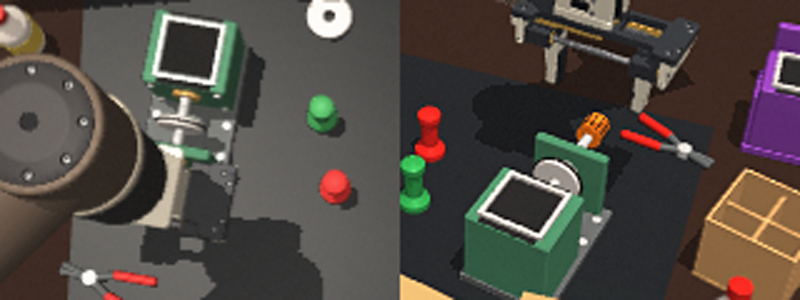

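The gripper hangs over the left knob at about (593,130) in the crop, with the fingers on either side of it and clear of the pliers. I'll descend 75 mm and close.

>>> apply_moves([
  {"delta_rot":[0,0,0],"translation":[0,0,0.7],"hand":-1},
  {"delta_rot":[0,0,0],"translation":[0,0,0.7],"hand":-1},
  {"delta_rot":[0,0,0],"translation":[0,0,0.7],"hand":-1},
  {"delta_rot":[0,0,0],"translation":[0,0,0.4],"hand":-1},
  {"delta_rot":[0,0,0],"translation":[0,0,0],"hand":0},
  {"delta_rot":[0,0,0],"translation":[0,0,0],"hand":1},
  {"delta_rot":[0,0,0],"translation":[0,0,0],"hand":1},
  {"delta_rot":[0,0,0],"translation":[0,0,0],"hand":1},
  {"delta_rot":[0,0,0],"translation":[0,0,0],"hand":1},
  {"delta_rot":[0,0,0],"translation":[0,0,0],"hand":1},
], force=35)

```text
clock: 6.6
ee_pos: [452.9, 198.3, 55.8]
orientation: [0.076, 0.997, 0.001, 0.001]
wrist_force: [0.7, 15.1, -10.5]
width: 33.0
grip_force: 7.5
```

>>> apply_moves([
  {"delta_rot":[0,0,0],"translation":[0,0.03,0],"hand":1},
  {"delta_rot":[0,0,0],"translation":[0,0,0],"hand":1},
  {"delta_rot":[0,0,0],"translation":[0,0,0],"hand":1},
  {"delta_rot":[0,0,0],"translation":[-0.02,0,0],"hand":1},
  {"delta_rot":[0,0,0],"translation":[-0.02,0,0],"hand":1},
  {"delta_rot":[0,0,0],"translation":[0,0,0],"hand":1},
  {"delta_rot":[0,0,0],"translation":[0,0,0],"hand":1},
  {"delta_rot":[0,0,0],"translation":[0,0,0],"hand":1},
  {"delta_rot":[0,0,0],"translation":[0,0,0],"hand":1},
  {"delta_rot":[0,0,0],"translation":[0,0,0],"hand":1},
])

```text
clock: 7.85
ee_pos: [454.1, 199.0, 55.8]
orientation: [0.076, 0.997, 0.001, 0.001]
wrist_force: [-0.5, 6.2, -2.0]
width: 30.9
grip_force: 35.0
```

```bash
cat > p.py <<'E'
from rig import *
import numpy as np,sys
a=np.radians(float(sys.argv[1]));u=np.array([np.cos(a),np.sin(a),0]);v=np.array([-u[1],u[0],0]);s=state()
print("s %.2f"%(u@s["ee_pos"]),"F axial %.2f lat %.2f z %.2f"%(u@s["wrist_force"],v@s["wrist_force"],s["wrist_force"][2]),"lat pos %.2f"%(v@s["ee_pos"]),s["grip_force"],s["clock"])
E
python3 p.py -8.7
```

```text
s 418.78 F axial -1.45 lat 6.03 z -1.98 lat pos 265.44 35.001298785209656 7.85
```

>>> apply_moves([
  {"delta_rot":[0,0,0],"translation":[-0.01,0.01,0],"hand":1},
  {"delta_rot":[0,0,0],"translation":[-0.01,0,0],"hand":1},
  {"delta_rot":[0,0,0],"translation":[-0.01,0,0],"hand":1},
  {"delta_rot":[0,0,0],"translation":[-0.01,0,0],"hand":1},
  {"delta_rot":[0,0,0],"translation":[-0.01,0,0],"hand":1},
  {"delta_rot":[0,0,0],"translation":[-0.01,0,0],"hand":1},
  {"delta_rot":[0,0,0],"translation":[-0.01,0,0],"hand":1},
  {"delta_rot":[0,0,0],"translation":[-0.01,0,0],"hand":1},
  {"delta_rot":[0,0,0],"translation":[0,0,0],"hand":1},
  {"delta_rot":[0,0,0],"translation":[0,0,0],"hand":1},
])

```text
clock: 9.1
ee_pos: [455.9, 198.8, 55.8]
orientation: [0.076, 0.997, 0.001, 0.0]
wrist_force: [-3.8, 6.6, 0.5]
width: 31.3
grip_force: 35.0
```

```bash
python3 p.py -8.7
```

```text
s 420.58 F axial -4.80 lat 5.94 z 0.51 lat pos 265.49 35.00319421291351 9.1
```

>>> apply_moves([
  {"delta_rot":[0,0,0],"translation":[-0.02,0,0],"hand":1},
  {"delta_rot":[0,0,0],"translation":[-0.02,0,0],"hand":1},
  {"delta_rot":[0,0,0],"translation":[-0.015,0,0],"hand":1},
  {"delta_rot":[0,0,0],"translation":[-0.015,0,0],"hand":1},
  {"delta_rot":[0,0,0],"translation":[0,0,0],"hand":1},
  {"delta_rot":[0,0,0],"translation":[0,0,0],"hand":1},
  {"delta_rot":[0,0,0],"translation":[0,0,0],"hand":1},
  {"delta_rot":[0,0,0],"translation":[0,0,0],"hand":1},
  {"delta_rot":[0,0,0],"translation":[0,0,0],"hand":1},
  {"delta_rot":[0,0,0],"translation":[0,0,0],"hand":1},
])

```text
clock: 10.35
ee_pos: [456.0, 198.7, 55.7]
orientation: [0.076, 0.997, 0.001, -0.001]
wrist_force: [-18.0, 12.7, 9.4]
width: 30.9
grip_force: 35.0
```

```bash
python3 p.py -8.7
```

```text
s 420.69 F axial -19.72 lat 9.87 z 9.44 lat pos 265.37 35.00860333442688 10.35
```

>>> apply_moves([
  {"delta_rot":[0,0,0],"translation":[0.02,0,0],"hand":1},
  {"delta_rot":[0,0,0],"translation":[0.02,0,0],"hand":1},
  {"delta_rot":[0,0,0],"translation":[0.02,0,0],"hand":1},
  {"delta_rot":[0,0,0],"translation":[0.02,0,0],"hand":1},
  {"delta_rot":[0,0,0],"translation":[0.02,0,0],"hand":1},
  {"delta_rot":[0,0,0],"translation":[0.02,0,0],"hand":1},
  {"delta_rot":[0,0,0],"translation":[0.02,0,0],"hand":1},
  {"delta_rot":[0,0,0],"translation":[0,0,0],"hand":1},
  {"delta_rot":[0,0,0],"translation":[0,0,0],"hand":1},
  {"delta_rot":[0,0,0],"translation":[0,0,0],"hand":1},
])

```text
clock: 11.6
ee_pos: [454.6, 199.0, 55.8]
orientation: [0.076, 0.997, 0.001, 0.001]
wrist_force: [2.1, 5.5, -4.0]
width: 31.0
grip_force: 35.0
```

```bash
python3 p.py -8.7
```

```text
s 419.28 F axial 1.25 lat 5.77 z -4.00 lat pos 265.48 35.001237988471985 11.6
```

>>> apply_moves([
  {"delta_rot":[0,0,0],"translation":[0.01,0.01,0],"hand":1},
  {"delta_rot":[0,0,0],"translation":[0.01,0.01,0],"hand":1},
  {"delta_rot":[0,0,0],"translation":[0.01,0,0],"hand":1},
  {"delta_rot":[0,0,0],"translation":[0.01,0,0],"hand":1},
  {"delta_rot":[0,0,0],"translation":[0.01,0,0],"hand":1},
  {"delta_rot":[0,0,0],"translation":[0.01,0,0],"hand":1},
  {"delta_rot":[0,0,0],"translation":[0,0,0],"hand":1},
  {"delta_rot":[0,0,0],"translation":[0,0,0],"hand":1},
  {"delta_rot":[0,0,0],"translation":[0,0,0],"hand":1},
  {"delta_rot":[0,0,0],"translation":[0,0,0],"hand":1},
])

```text
clock: 12.85
ee_pos: [452.5, 199.3, 55.7]
orientation: [0.076, 0.997, 0.0, 0.0]
wrist_force: [2.6, 4.6, -1.3]
width: 31.2
grip_force: 35.0
```

```bash
python3 p.py -8.7
```

```text
s 417.13 F axial 1.90 lat 4.91 z -1.32 lat pos 265.44 35.002756118774414 12.85
```

>>> apply_moves([
  {"delta_rot":[0,0,0],"translation":[0.01,0,0],"hand":1},
  {"delta_rot":[0,0,0],"translation":[0.01,0,0],"hand":1},
  {"delta_rot":[0,0,0],"translation":[0.01,0,0],"hand":1},
  {"delta_rot":[0,0,0],"translation":[0.01,0,0],"hand":1},
  {"delta_rot":[0,0,0],"translation":[0.01,0,0],"hand":1},
  {"delta_rot":[0,0,0],"translation":[0.01,0,0],"hand":1},
  {"delta_rot":[0,0,0],"translation":[0.01,0,0],"hand":1},
  {"delta_rot":[0,0,0],"translation":[0,0,0],"hand":1},
  {"delta_rot":[0,0,0],"translation":[0,0,0],"hand":1},
  {"delta_rot":[0,0,0],"translation":[0,0,0],"hand":1},
])

```text
clock: 14.1
ee_pos: [450.4, 199.6, 55.7]
orientation: [0.076, 0.997, 0.0, 0.0]
wrist_force: [2.0, 4.8, -1.8]
width: 31.3
grip_force: 35.0
```

```bash
python3 p.py -8.7
```

```text
s 415.03 F axial 1.24 lat 5.09 z -1.84 lat pos 265.46 35.00265419483185 14.1
```

>>> apply_moves([
  {"delta_rot":[0,0,0],"translation":[0.01,0,0],"hand":1},
  {"delta_rot":[0,0,0],"translation":[0.01,0,0],"hand":1},
  {"delta_rot":[0,0,0],"translation":[0.01,0,0],"hand":1},
  {"delta_rot":[0,0,0],"translation":[0.01,0,0],"hand":1},
  {"delta_rot":[0,0,0],"translation":[0.01,0,0],"hand":1},
  {"delta_rot":[0,0,0],"translation":[0.01,0,0],"hand":1},
  {"delta_rot":[0,0,0],"translation":[0.01,0,0],"hand":1},
  {"delta_rot":[0,0,0],"translation":[0,0,0],"hand":1},
  {"delta_rot":[0,0,0],"translation":[0,0,0],"hand":1},
  {"delta_rot":[0,0,0],"translation":[0,0,0],"hand":1},
])

```text
clock: 15.35
ee_pos: [448.3, 199.9, 55.7]
orientation: [0.076, 0.997, 0.0, 0.0]
wrist_force: [2.5, 5.0, -1.3]
width: 31.3
grip_force: 35.0
```

```bash
python3 p.py -8.7
```

```text
s 412.94 F axial 1.71 lat 5.37 z -1.30 lat pos 265.44 35.002745389938354 15.35
```

>>> apply_moves([
  {"delta_rot":[0,0,0],"translation":[0.01,0,0],"hand":1},
  {"delta_rot":[0,0,0],"translation":[0.01,0,0],"hand":1},
  {"delta_rot":[0,0,0],"translation":[0.01,0,0],"hand":1},
  {"delta_rot":[0,0,0],"translation":[0.01,0,0],"hand":1},
  {"delta_rot":[0,0,0],"translation":[0.01,0,0],"hand":1},
  {"delta_rot":[0,0,0],"translation":[0.01,0,0],"hand":1},
  {"delta_rot":[0,0,0],"translation":[0.01,0,0],"hand":1},
  {"delta_rot":[0,0,0],"translation":[0.01,0,0],"hand":1},
  {"delta_rot":[0,0,0],"translation":[0,0,0],"hand":1},
  {"delta_rot":[0,0,0],"translation":[0,0,0],"hand":1},
])

```text
clock: 16.6
ee_pos: [446.0, 200.3, 55.7]
orientation: [0.076, 0.997, 0.0, 0.0]
wrist_force: [2.0, 5.1, -0.9]
width: 31.4
grip_force: 35.0
```

```bash
python3 p.py -8.7
```

```text
s 410.54 F axial 1.19 lat 5.37 z -0.89 lat pos 265.44 35.00276505947113 16.6
```

>>> apply_moves([
  {"delta_rot":[0,0,0],"translation":[0.01,0,0],"hand":1},
  {"delta_rot":[0,0,0],"translation":[0.01,0,0],"hand":1},
  {"delta_rot":[0,0,0],"translation":[0.01,0,0],"hand":1},
  {"delta_rot":[0,0,0],"translation":[0.01,0,0],"hand":1},
  {"delta_rot":[0,0,0],"translation":[0.01,0,0],"hand":1},
  {"delta_rot":[0,0,0],"translation":[0.01,0,0],"hand":1},
  {"delta_rot":[0,0,0],"translation":[0.01,0,0],"hand":1},
  {"delta_rot":[0,0,0],"translation":[0,0,0],"hand":1},
  {"delta_rot":[0,0,0],"translation":[0,0,0],"hand":1},
  {"delta_rot":[0,0,0],"translation":[0,0,0],"hand":1},
])

```text
clock: 17.85
ee_pos: [445.4, 200.4, 55.8]
orientation: [0.076, 0.997, 0.0, 0.001]
wrist_force: [13.6, -0.6, -8.8]
width: 31.1
grip_force: 35.0
```

```bash
python3 p.py -8.7
```

```text
s 409.96 F axial 13.55 lat 1.49 z -8.78 lat pos 265.46 34.99935328960419 17.85
```

>>> apply_moves([
  {"delta_rot":[0,0,0],"translation":[0,0,0],"hand":1},
  {"delta_rot":[0,0,0],"translation":[0,0,0],"hand":1},
  {"delta_rot":[0,0,0],"translation":[0,0,0],"hand":1},
  {"delta_rot":[0,0,0],"translation":[-0.06,0,0],"hand":1},
  {"delta_rot":[0,0,0],"translation":[0,0,0],"hand":-1},
  {"delta_rot":[0,0,0],"translation":[0,0,0],"hand":-1},
  {"delta_rot":[0,0,0],"translation":[0,0,0],"hand":-1},
  {"delta_rot":[0,0,0],"translation":[0,0,-0.3],"hand":-1},
  {"delta_rot":[0,0,0],"translation":[0,0,-0.8],"hand":-1},
  {"delta_rot":[0,0,0],"translation":[0,0,-0.8],"hand":-1},
])

```text
clock: 19.1
ee_pos: [445.3, 199.8, 113.7]
orientation: [0.076, 0.997, -0.0, -0.0]
wrist_force: [0.4, 0.1, -0.0]
width: 84.9
grip_force: 0.0
```

>>> apply_moves([
  {"delta_rot":[0,0,-0.175],"translation":[0,0,-0.9],"hand":-1},
  {"delta_rot":[0,0,0],"translation":[-0.2,-1,0],"hand":-1},
  {"delta_rot":[0,0,0],"translation":[-0.2,-1,0],"hand":-1},
  {"delta_rot":[0,0,0],"translation":[-0.4,-1,0],"hand":-1},
  {"delta_rot":[0,0,0],"translation":[-0.4,-1,0],"hand":-1},
  {"delta_rot":[0,0,0],"translation":[-0.4,-1,0],"hand":-1},
  {"delta_rot":[0,0,0],"translation":[-0.4,-1,0],"hand":-1},
  {"delta_rot":[0,0,0],"translation":[-0.4,-1,0],"hand":-1},
  {"delta_rot":[0,0,0],"translation":[-0.25,-1,0],"hand":-1},
  {"delta_rot":[0,0,0],"translation":[0,-1,0],"hand":-1},
])

```text
clock: 20.35
ee_pos: [489.0, -79.2, 140.1]
orientation: [0.066, 0.998, -0.0, 0.0]
wrist_force: [0.7, -0.1, 0.4]
width: 87.7
grip_force: 0.0
```

>>> apply_moves([
  {"delta_rot":[0,0,0],"translation":[0,-0.85,0],"hand":-1},
  {"delta_rot":[0,0,0],"translation":[0,-0.85,0],"hand":-1},
  {"delta_rot":[0,0,0],"translation":[0,-0.83,0.3],"hand":-1},
  {"delta_rot":[0,0,0],"translation":[0,0,0.8],"hand":-1},
  {"delta_rot":[0,0,0],"translation":[0,0,0.8],"hand":-1},
  {"delta_rot":[0,0,0],"translation":[0,0,0.6],"hand":-1},
  {"delta_rot":[0,0,0],"translation":[0,0,0.3],"hand":-1},
  {"delta_rot":[0,0,0],"translation":[0,0,0],"hand":0},
  {"delta_rot":[0,0,0],"translation":[0,0,0],"hand":0},
  {"delta_rot":[0,0,0],"translation":[0,0,0],"hand":0},
])

```text
clock: 21.6
ee_pos: [479.4, -153.3, 56.3]
orientation: [0.066, 0.998, 0.0, 0.001]
wrist_force: [-0.7, 0.2, 0.6]
width: 63.4
grip_force: 0.0
```

```bash
python3 p.py -7.5
python3 - <<'E'
from h import *
T=grab_frame("top");S=grab_frame("scene")
s=S["img"][120:240,150:310];t=T["img"][110:230,230:390]
cv2.imwrite("pics/c3.png",cv2.resize(np.hstack([t,s]),None,fx=2.5,fy=2.5,interpolation=2)[...,::-1])
E
```

```text
s 495.32 F axial -0.74 lat 0.06 z 0.57 lat pos -89.40 0.0 21.6
```

View pics/c3.png

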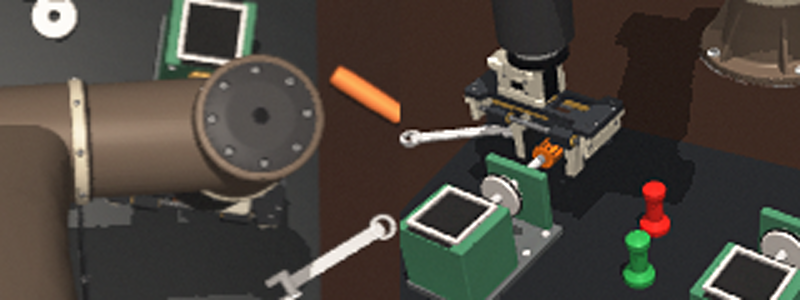

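The right knob, at about (545,155) in the crop, sits between the fingers and nothing else touches. I'll close on it.

>>> apply_moves([
  {"delta_rot":[0,0,0],"translation":[0,0,0],"hand":1},
  {"delta_rot":[0,0,0],"translation":[0,0,0],"hand":1},
  {"delta_rot":[0,0,0],"translation":[0,0,0],"hand":1},
  {"delta_rot":[0,0,0],"translation":[0,0,0],"hand":1},
  {"delta_rot":[0,0,0],"translation":[0,0,0],"hand":1},
  {"delta_rot":[0,0,0],"translation":[0,0,0],"hand":1},
  {"delta_rot":[0,0,0],"translation":[0,0,0],"hand":1},
  {"delta_rot":[0,0,0],"translation":[-0.01,0,0],"hand":1},
  {"delta_rot":[0,0,0],"translation":[0,0,0],"hand":1},
  {"delta_rot":[0,0,0],"translation":[0,0,0],"hand":1},
])

```text
clock: 22.95
ee_pos: [478.6, -154.0, 55.6]
orientation: [0.066, 0.998, -0.0, -0.001]
wrist_force: [-1.6, -5.9, 1.2]
width: 31.2
grip_force: 35.0
```

```bash
python3 p.py -7.5
```

```text
s 494.63 F axial -0.81 lat -6.10 z 1.19 lat pos -90.23 35.00300467014313 22.95
```

>>> apply_moves([
  {"delta_rot":[0,0,0],"translation":[-0.01,-0.015,0],"hand":1},
  {"delta_rot":[0,0,0],"translation":[-0.01,0,0],"hand":1},
  {"delta_rot":[0,0,0],"translation":[-0.01,0,0],"hand":1},
  {"delta_rot":[0,0,0],"translation":[-0.01,0,0],"hand":1},
  {"delta_rot":[0,0,0],"translation":[-0.01,0,0],"hand":1},
  {"delta_rot":[0,0,0],"translation":[-0.01,0,0],"hand":1},
  {"delta_rot":[0,0,0],"translation":[-0.01,0,0],"hand":1},
  {"delta_rot":[0,0,0],"translation":[0,0,0],"hand":1},
  {"delta_rot":[0,0,0],"translation":[0,0,0],"hand":1},
  {"delta_rot":[0,0,0],"translation":[0,0,0],"hand":1},
])

```text
clock: 24.2
ee_pos: [481.1, -154.4, 55.6]
orientation: [0.066, 0.998, -0.0, -0.0]
wrist_force: [-2.4, -5.9, 4.1]
width: 31.4
grip_force: 35.0
```

```bash
python3 p.py -7.5
```

```text
s 497.13 F axial -1.66 lat -6.16 z 4.12 lat pos -90.24 35.00338017940521 24.2
```

>>> apply_moves([
  {"delta_rot":[0,0,0],"translation":[-0.01,0,0],"hand":1},
  {"delta_rot":[0,0,0],"translation":[-0.01,0,0],"hand":1},
  {"delta_rot":[0,0,0],"translation":[-0.01,0,0],"hand":1},
  {"delta_rot":[0,0,0],"translation":[-0.01,0,0],"hand":1},
  {"delta_rot":[0,0,0],"translation":[-0.01,0,0],"hand":1},
  {"delta_rot":[0,0,0],"translation":[-0.01,0,0],"hand":1},
  {"delta_rot":[0,0,0],"translation":[-0.01,0,0],"hand":1},
  {"delta_rot":[0,0,0],"translation":[0,0,0],"hand":1},
  {"delta_rot":[0,0,0],"translation":[0,0,0],"hand":1},
  {"delta_rot":[0,0,0],"translation":[0,0,0],"hand":1},
])

```text
clock: 25.45
ee_pos: [481.7, -154.5, 55.6]
orientation: [0.066, 0.998, -0.0, -0.001]
wrist_force: [-7.1, -2.2, 9.5]
width: 31.4
grip_force: 35.0
```

```bash
python3 p.py -7.5
```

```text
s 497.76 F axial -6.80 lat -3.09 z 9.48 lat pos -90.27 35.0053471326828 25.45
```

>>> apply_moves([
  {"delta_rot":[0,0,0],"translation":[-0.01,0,0],"hand":1},
  {"delta_rot":[0,0,0],"translation":[-0.01,0,0],"hand":1},
  {"delta_rot":[0,0,0],"translation":[0,0,0],"hand":1},
  {"delta_rot":[0,0,0],"translation":[0,0,0],"hand":1},
  {"delta_rot":[0,0,0],"translation":[0,0,0],"hand":1},
  {"delta_rot":[0,0,0],"translation":[0,0,0],"hand":1},
  {"delta_rot":[0,0,0],"translation":[0,0,0],"hand":1},
  {"delta_rot":[0,0,0],"translation":[0,0,0],"hand":1},
  {"delta_rot":[0,0,0],"translation":[0,0,0],"hand":1},
  {"delta_rot":[0,0,0],"translation":[0,0,0],"hand":1},
])

```text
clock: 26.7
ee_pos: [481.7, -154.5, 55.5]
orientation: [0.066, 0.998, -0.0, -0.002]
wrist_force: [-9.2, -0.6, 11.3]
width: 31.2
grip_force: 35.0
```

```bash
python3 p.py -7.5
```

```text
s 497.76 F axial -9.08 lat -1.77 z 11.35 lat pos -90.26 35.006539821624756 26.7
```

>>> apply_moves([
  {"delta_rot":[0,0,0],"translation":[-0.01,0,0],"hand":1},
  {"delta_rot":[0,0,0],"translation":[0,0,0],"hand":1},
  {"delta_rot":[0,0,0],"translation":[0,0,0],"hand":1},
  {"delta_rot":[0,0,0],"translation":[0,0,0],"hand":1},
  {"delta_rot":[0,0,0],"translation":[0.03,0,0],"hand":1},
  {"delta_rot":[0,0,0],"translation":[0.03,0,0],"hand":1},
  {"delta_rot":[0,0,0],"translation":[0.03,0,0],"hand":1},
  {"delta_rot":[0,0,0],"translation":[0.03,0,0],"hand":1},
  {"delta_rot":[0,0,0],"translation":[0,0,0],"hand":1},
  {"delta_rot":[0,0,0],"translation":[0,0,0],"hand":1},
])

```text
clock: 27.95
ee_pos: [481.1, -154.3, 55.6]
orientation: [0.066, 0.998, -0.0, 0.0]
wrist_force: [0.3, -6.6, 0.6]
width: 31.3
grip_force: 35.0
```

```bash
python3 p.py -7.5
```

```text
s 497.15 F axial 1.18 lat -6.48 z 0.63 lat pos -90.21 35.00231087207794 27.95
```

>>> apply_moves([
  {"delta_rot":[0,0,0],"translation":[0.01,-0.015,0],"hand":1},
  {"delta_rot":[0,0,0],"translation":[0.01,0,0],"hand":1},
  {"delta_rot":[0,0,0],"translation":[0.01,0,0],"hand":1},
  {"delta_rot":[0,0,0],"translation":[0.01,0,0],"hand":1},
  {"delta_rot":[0,0,0],"translation":[0.01,0,0],"hand":1},
  {"delta_rot":[0,0,0],"translation":[0.01,0,0],"hand":1},
  {"delta_rot":[0,0,0],"translation":[0.01,0,0],"hand":1},
  {"delta_rot":[0,0,0],"translation":[0,0,0],"hand":1},
  {"delta_rot":[0,0,0],"translation":[0,0,0],"hand":1},
  {"delta_rot":[0,0,0],"translation":[0,0,0],"hand":1},
])

```text
clock: 29.2
ee_pos: [478.6, -154.1, 55.6]
orientation: [0.066, 0.998, 0.0, 0.0]
wrist_force: [1.2, 0.2, 2.5]
width: 31.0
grip_force: 35.0
```

```bash
python3 p.py -7.5
```

```text
s 494.59 F axial 1.18 lat 0.35 z 2.47 lat pos -90.30 35.003305077552795 29.2
```

>>> apply_moves([
  {"delta_rot":[0,0,0],"translation":[0.01,0,0],"hand":1},
  {"delta_rot":[0,0,0],"translation":[0.01,0,0],"hand":1},
  {"delta_rot":[0,0,0],"translation":[0.01,0,0],"hand":1},
  {"delta_rot":[0,0,0],"translation":[0.01,0,0],"hand":1},
  {"delta_rot":[0,0,0],"translation":[0.01,0,0],"hand":1},
  {"delta_rot":[0,0,0],"translation":[0.01,0,0],"hand":1},
  {"delta_rot":[0,0,0],"translation":[0.01,0,0],"hand":1},
  {"delta_rot":[0,0,0],"translation":[0,0,0],"hand":1},
  {"delta_rot":[0,0,0],"translation":[0,0,0],"hand":1},
  {"delta_rot":[0,0,0],"translation":[0,0,0],"hand":1},
])

```text
clock: 30.45
ee_pos: [476.5, -153.9, 55.6]
orientation: [0.066, 0.998, 0.0, 0.0]
wrist_force: [2.6, 2.0, 3.3]
width: 31.2
grip_force: 35.0
```

```bash
python3 p.py -7.5
```

```text
s 492.53 F axial 2.32 lat 2.36 z 3.28 lat pos -90.34 35.00343561172485 30.45
```

>>> apply_moves([
  {"delta_rot":[0,0,0],"translation":[0.01,0,0],"hand":1},
  {"delta_rot":[0,0,0],"translation":[0.01,0,0],"hand":1},
  {"delta_rot":[0,0,0],"translation":[0.01,0,0],"hand":1},
  {"delta_rot":[0,0,0],"translation":[0.01,0,0],"hand":1},
  {"delta_rot":[0,0,0],"translation":[0.01,0,0],"hand":1},
  {"delta_rot":[0,0,0],"translation":[0,0,0],"hand":1},
  {"delta_rot":[0,0,0],"translation":[0,0,0],"hand":1},
  {"delta_rot":[0,0,0],"translation":[0,0,0],"hand":1},
  {"delta_rot":[0,0,0],"translation":[0,0,0],"hand":1},
  {"delta_rot":[0,0,0],"translation":[0,0,0],"hand":1},
])

```text
clock: 31.7
ee_pos: [476.5, -153.8, 55.7]
orientation: [0.065, 0.998, -0.0, 0.001]
wrist_force: [7.9, -0.7, -3.8]
width: 31.2
grip_force: 35.0
```

```bash
python3 p.py -7.5
```

```text
s 492.53 F axial 7.95 lat 0.36 z -3.80 lat pos -90.32 35.00098407268524 31.7
```

>>> apply_moves([
  {"delta_rot":[0,0,0],"translation":[0.01,0,0],"hand":1},
  {"delta_rot":[0,0,0],"translation":[0.01,0,0],"hand":1},
  {"delta_rot":[0,0,0],"translation":[0,0,0],"hand":1},
  {"delta_rot":[0,0,0],"translation":[0,0,0],"hand":1},
  {"delta_rot":[0,0,0],"translation":[0,0,0],"hand":1},
  {"delta_rot":[0,0,0],"translation":[0,0,0],"hand":1},
  {"delta_rot":[0,0,0],"translation":[0,0,0],"hand":1},
  {"delta_rot":[0,0,0],"translation":[0,0,0],"hand":1},
  {"delta_rot":[0,0,0],"translation":[0,0,0],"hand":1},
  {"delta_rot":[0,0,0],"translation":[0,0,0],"hand":1},
])

```text
clock: 32.95
ee_pos: [476.5, -153.8, 55.7]
orientation: [0.065, 0.998, -0.0, 0.002]
wrist_force: [10.0, -2.1, -6.4]
width: 31.1
grip_force: 35.0
```

>>> apply_moves([
  {"delta_rot":[0,0,0],"translation":[-0.05,0,0],"hand":1},
  {"delta_rot":[0,0,0],"translation":[0,0,0],"hand":-1},
  {"delta_rot":[0,0,0],"translation":[0,0,0],"hand":-1},
  {"delta_rot":[0,0,0],"translation":[0,0,0],"hand":-1},
  {"delta_rot":[0,0,0],"translation":[0,0,-0.3],"hand":-1},
  {"delta_rot":[0,0,0],"translation":[0,0,-0.8],"hand":-1},
  {"delta_rot":[0,0,0],"translation":[0,0,-0.9],"hand":-1},
  {"delta_rot":[0,0,0],"translation":[0,0,-0.9],"hand":-1},
  {"delta_rot":[0,0,0],"translation":[0,0,0],"hand":-1},
  {"delta_rot":[0,0,0],"translation":[0,0,0],"hand":-1},
])

```text
clock: 34.2
ee_pos: [475.4, -153.7, 142.6]
orientation: [0.066, 0.998, 0.0, 0.0]
wrist_force: [0.1, 0.5, 0.4]
width: 87.8
grip_force: 0.0
```

>>> apply_moves([
  {"delta_rot":[0,0,0],"translation":[0.07,1,0],"hand":-1},
  {"delta_rot":[0,0,0],"translation":[0.07,1,0],"hand":-1},
  {"delta_rot":[0,0,0],"translation":[0.07,1,0],"hand":-1},
  {"delta_rot":[0,0,0],"translation":[0.07,1,0],"hand":-1},
  {"delta_rot":[0,0,0],"translation":[0.07,1,0],"hand":-1},
  {"delta_rot":[0,0,0],"translation":[0,0,0.9],"hand":-1},
  {"delta_rot":[0,0,0],"translation":[0,0,0.9],"hand":-1},
  {"delta_rot":[0,0,0],"translation":[0,0,0.8],"hand":-1},
  {"delta_rot":[0,0,0],"translation":[0,0,0.4],"hand":-1},
  {"delta_rot":[0,0,0],"translation":[0,0,0.28],"hand":-1},
], force=12)

```text
clock: 35.45
ee_pos: [484.8, -3.9, 43.4]
orientation: [0.066, 0.998, -0.0, -0.001]
wrist_force: [-0.1, 0.6, -0.9]
width: 87.4
grip_force: 0.0
```

Run:
```python
from h import *
T=grab_frame("top");S=grab_frame("scene");print(state()["ee_pos"],state()["wrist_force"])
s=S["img"][140:260,180:340];t=T["img"][110:230,180:340]
cv2.imwrite("pics/c4.png",cv2.resize(np.hstack([t,s]),None,fx=2.5,fy=2.5,interpolation=2)[...,::-1])
```

```text
[484.71960145  -3.9208444   43.56927295] [-0.45634703  0.73088573 -0.32859814]
```

View pics/c4.png

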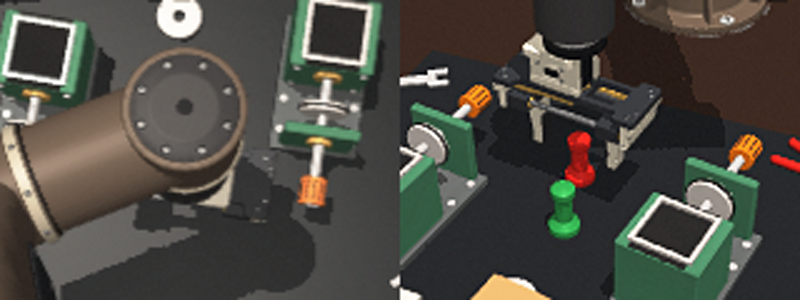

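The red marker, at about (580,160) in the crop, stands upright between the fingers with the green one clear. I'll close and lift.

>>> apply_moves([
  {"delta_rot":[0,0,0],"translation":[0,0,0],"hand":0},
  {"delta_rot":[0,0,0],"translation":[0,0,0],"hand":0},
  {"delta_rot":[0,0,0],"translation":[0,0,0],"hand":0.1},
  {"delta_rot":[0,0,0],"translation":[0,0,0],"hand":0.2},
  {"delta_rot":[0,0,0],"translation":[0,0,0],"hand":0.3},
  {"delta_rot":[0,0,0],"translation":[0,0,0],"hand":0.4},
  {"delta_rot":[0,0,0],"translation":[0,0,0],"hand":1},
  {"delta_rot":[0,0,0],"translation":[0,0,0],"hand":1},
  {"delta_rot":[0,0,0],"translation":[0,0,0],"hand":1},
  {"delta_rot":[0,0,0],"translation":[0,0,0],"hand":1},
], force=15)

```text
clock: 36.8
ee_pos: [485.1, -3.7, 44.1]
orientation: [0.066, 0.998, 0.0, -0.0]
wrist_force: [-0.3, -0.3, 0.1]
width: 28.5
grip_force: 15.0
```

>>> apply_moves([
  {"delta_rot":[0,0,0],"translation":[0,0,0],"hand":1},
  {"delta_rot":[0,0,0],"translation":[0,0,0],"hand":1},
  {"delta_rot":[0,0,0],"translation":[0,0,-0.2],"hand":1},
  {"delta_rot":[0,0,0],"translation":[0,0,-0.6],"hand":1},
  {"delta_rot":[0,0,0],"translation":[0,0,-0.8],"hand":1},
  {"delta_rot":[0,0,0],"translation":[0,0,-0.8],"hand":1},
  {"delta_rot":[0,0,0],"translation":[0,0,-0.8],"hand":1},
  {"delta_rot":[0,0,0],"translation":[0,0,-0.8],"hand":1},
  {"delta_rot":[0,0,0],"translation":[0,0,-0.6],"hand":1},
  {"delta_rot":[0,0,0],"translation":[0,0,-0.2],"hand":1},
])

```text
clock: 38.05
ee_pos: [485.4, -3.7, 189.5]
orientation: [0.066, 0.998, 0.0, 0.001]
wrist_force: [-0.1, 0.6, -0.3]
width: 29.1
grip_force: 15.0
```

>>> apply_moves([
  {"delta_rot":[0,0,0],"translation":[-0.25,0.4,0],"hand":1},
  {"delta_rot":[0,0,0],"translation":[-0.5,0.8,0],"hand":1},
  {"delta_rot":[0,0,0],"translation":[-0.5,0.8,0],"hand":1},
  {"delta_rot":[0,0,0],"translation":[-0.55,0.85,0],"hand":1},
  {"delta_rot":[0,0,0],"translation":[-0.55,0.85,0],"hand":1},
  {"delta_rot":[0,0,0],"translation":[-0.55,0.85,0],"hand":1},
  {"delta_rot":[0,0,0],"translation":[-0.5,0.8,0],"hand":1},
  {"delta_rot":[0,0,0],"translation":[-0.45,0.7,0],"hand":1},
  {"delta_rot":[0,0,0],"translation":[-0.25,0.4,0],"hand":1},
  {"delta_rot":[0,0,0],"translation":[0,0,0.3],"hand":1},
])

```text
clock: 39.3
ee_pos: [633.0, 173.2, 178.2]
orientation: [0.065, 0.998, -0.0, -0.0]
wrist_force: [-0.5, -0.2, -0.7]
width: 28.9
grip_force: 15.0
```

Run:
```python
from h import *
T=grab_frame("top");S=grab_frame("scene");print(state()["ee_pos"],state()["wrist_force"],state()["width"])
c,s,m=mask(S,(0,150,60),(4,255,255),(240,150,330,260));print(c,s)
s=S["img"][140:280,240:400];t=T["img"][70:210,120:280]
cv2.imwrite("pics/c5.png",cv2.resize(np.hstack([t,s]),None,fx=2.5,fy=2.5,interpolation=2)[...,::-1])
```

```text
[631.16295174 171.56586985 177.06147027] [ 0.00319098 -0.25528513 -1.23115304] 28.84433028214191
[290.54333333 216.59      ] [283 202  16  28 300]
```

View pics/c5.png

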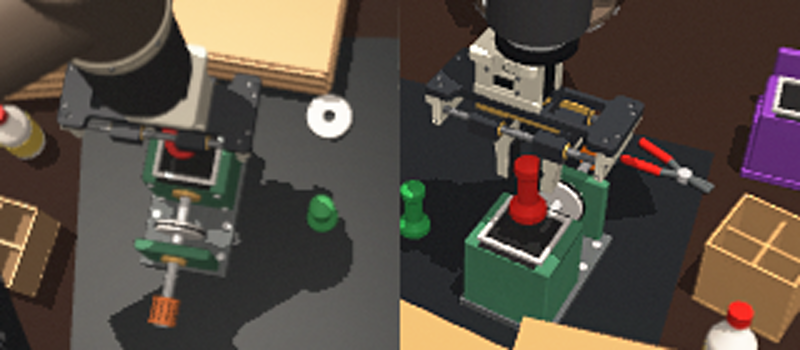

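Picture: the marker hangs upright over the left tray, with its foot at about (528,215) in the crop and well inside the rim. I'll lower it about 27 mm.

>>> apply_moves([
  {"delta_rot":[0,0,0],"translation":[0,0,0.25],"hand":1},
  {"delta_rot":[0,0,0],"translation":[0,0,0.25],"hand":1},
  {"delta_rot":[0,0,0],"translation":[0,0,0.15],"hand":1},
  {"delta_rot":[0,0,0],"translation":[0,0,0.1],"hand":1},
  {"delta_rot":[0,0,0],"translation":[0,0,0.06],"hand":1},
  {"delta_rot":[0,0,0],"translation":[0,0,0.05],"hand":1},
  {"delta_rot":[0,0,0],"translation":[0,0,0.03],"hand":1},
  {"delta_rot":[0,0,0],"translation":[0,0,0],"hand":1},
  {"delta_rot":[0,0,0],"translation":[0,0,0],"hand":1},
  {"delta_rot":[0,0,0],"translation":[0,0,0],"hand":1},
])

```text
clock: 40.65
ee_pos: [632.4, 172.0, 152.6]
orientation: [0.066, 0.998, 0.0, 0.0]
wrist_force: [0.2, 0.2, -0.8]
width: 28.7
grip_force: 15.0
```

>>> apply_moves([
  {"delta_rot":[0,0,0],"translation":[0,0,0.03],"hand":1},
  {"delta_rot":[0,0,0],"translation":[0,0,0.03],"hand":1},
  {"delta_rot":[0,0,0],"translation":[0,0,0.03],"hand":1},
  {"delta_rot":[0,0,0],"translation":[0,0,0.02],"hand":1},
  {"delta_rot":[0,0,0],"translation":[0,0,0],"hand":1},
  {"delta_rot":[0,0,0],"translation":[0,0,0],"hand":1},
  {"delta_rot":[0,0,0],"translation":[0,0,0],"hand":1},
  {"delta_rot":[0,0,0],"translation":[0,0,0],"hand":1},
  {"delta_rot":[0,0,0],"translation":[0,0,0],"hand":1},
  {"delta_rot":[0,0,0],"translation":[0,0,0],"hand":1},
])

```text
clock: 41.9
ee_pos: [632.4, 172.0, 149.2]
orientation: [0.066, 0.998, 0.0, 0.0]
wrist_force: [-1.2, -0.0, -0.2]
width: 28.7
grip_force: 15.0
```

>>> apply_moves([
  {"delta_rot":[0,0,0],"translation":[0,0,0.01],"hand":1},
  {"delta_rot":[0,0,0],"translation":[0,0,0],"hand":1},
  {"delta_rot":[0,0,0],"translation":[0,0,0],"hand":0.2},
  {"delta_rot":[0,0,0],"translation":[0,0,0],"hand":0},
  {"delta_rot":[0,0,0],"translation":[0,0,0],"hand":-0.5},
  {"delta_rot":[0,0,0],"translation":[0,0,0],"hand":-1},
  {"delta_rot":[0,0,0],"translation":[0,0,0],"hand":-1},
  {"delta_rot":[0,0,0],"translation":[0,0,-0.3],"hand":-1},
  {"delta_rot":[0,0,0],"translation":[0,0,-0.8],"hand":-1},
  {"delta_rot":[0,0,0],"translation":[0,0,-1],"hand":-1},
])

```text
clock: 43.15
ee_pos: [632.1, 171.8, 212.7]
orientation: [0.066, 0.998, -0.0, -0.0]
wrist_force: [-0.1, 0.3, -0.3]
width: 87.3
grip_force: 0.0
```

>>> apply_moves([
  {"delta_rot":[0,0,0],"translation":[0,0,-0.8],"hand":-1},
  {"delta_rot":[0,0,0],"translation":[0,0,-0.8],"hand":-1},
  {"delta_rot":[0,0,0],"translation":[0.8,0,0],"hand":-1},
  {"delta_rot":[0,0,0],"translation":[0.8,0,0],"hand":-1},
  {"delta_rot":[0,0,0],"translation":[0.8,0,0],"hand":-1},
  {"delta_rot":[0,0,0],"translation":[0.8,0,0],"hand":-1},
  {"delta_rot":[0,0,0],"translation":[0.8,0,0],"hand":-1},
  {"delta_rot":[0,0,0],"translation":[0,0,0],"hand":-1},
  {"delta_rot":[0,0,0],"translation":[0,0,0],"hand":-1},
  {"delta_rot":[0,0,0],"translation":[0,0,0],"hand":-1},
])

```text
clock: 44.4
ee_pos: [513.9, 187.6, 259.9]
orientation: [0.066, 0.998, -0.0, 0.0]
wrist_force: [-0.1, -0.1, -0.0]
width: 87.5
grip_force: 0.0
```

Run:
```python
from h import *
T=grab_frame("top");S=grab_frame("scene");s=state();print(s["ee_pos"],s["wrist_force"],s["width"],s["clock"])
b,sb,_=mask(S,(0,150,60),(4,255,255),(260,190,320,270));print(b,sb,plane(S,b,138))
s=S["img"][140:280,240:400];t=T["img"][70:210,120:280]
cv2.imwrite("pics/c6.png",cv2.resize(np.hstack([t,s]),None,fx=2.5,fy=2.5,interpolation=2)[...,::-1])
```

```text
[513.78725038 187.58340468 259.64830314] [-0.85021939  0.0346969  -0.2824607 ] 87.67677193697435 44.5
[290.41059603 224.50993377] [283 210  15  28 302] [636.31932309 176.86035051 138.        ]
```

View pics/c6.png

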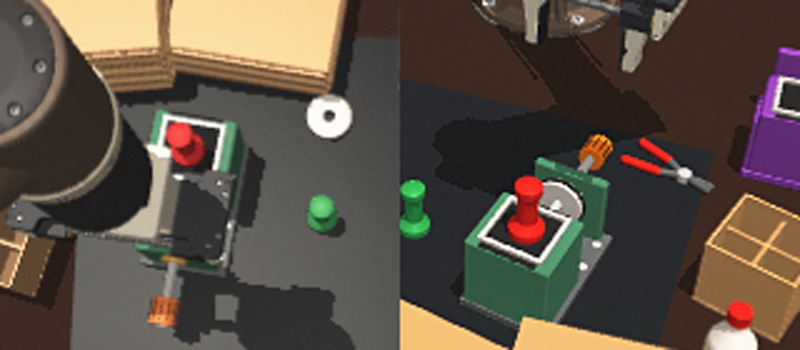

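The marker stands upright in the middle of the left tray, with its foot at about (525,232) in the crop. The gripper is clear and nothing else has moved, so I'll hand the job in.

```bash
python3 -c "
from rig import *
print(close_job())"
```

```text
the job is handed in; nothing more can be done
None
```

The job is handed in at about 44.5 s, its result not shown: the left roller floats more (about 10 mm against 5 mm on the right), the red marker stands upright in its tray, and stop forces were about 8–12 N except the left push-in, which reached about 18 N.

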